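Clear the pigment mill's deck and hold its lid at the jog mark

TASK

With the scraper block, not with your fingers, wipe the three loose paint chips off the mill's deck into the tray at its side, then put the scraper down on the bench clear of the mill. Then fit the orange bayonet lid fully down into the mill's collar and twist it clockwise, against the spring, to the green jog mark, half-way to the red lock mark and never close to the lock, and finish holding the lid there in the gripper. Leave everything else on the bench where it is.

Things in the scene. Friction and masses are not known exactly. Their poses are not given: they have to be found in the camera images.
- mill: Grey pigment mill, fixed to the bench, 180 (x) x 310 (y) mm; flat deck 80 mm above the bench. Origin on the bench, z up. Deck from y -160 to +150 mm; steel tray beside it beyond the -y edge (y -162 to -292 mm); round aluminium collar on the deck, centre at x 0, y +85 mm. Yaw within 10 degrees.
- mouth (a point): Centre of the collar's top face, 24 mm above the deck. Outer radius 46 mm, opening radius 28.5. Two slots 20 mm wide for the lid's lugs, out to radius 38, along the mill's +x and -x (white marks). Below the 11 mm thick rim the lugs can turn clockwise seen from above; the other way is blocked. Green jog marks lie 45, red lock marks 90 degrees clockwise of the slots, on both sides.
- deck (a point): Point on the deck's surface, middle of the area with the chips, 165 mm from the mouth along the mill's -y; the -y edge over the tray is 80 mm farther on.
- tray (a point): Centre of the tray's inner floor, 4 mm above the bench (axes as the mill). Inside 182 (x) x 122 (y) mm, rim 55 mm above the bench, so 25 mm below the deck.
- jog_ring (a joint): Brass spring ring in the collar, pushed by the lid's lugs: 0 at rest, grows in rad as the lid turns clockwise, after about 0.12 rad of free play (about 0.66 with the lid at green; end stop 1.41 at red, where it would lock; above 1.05 is too close to the lock). It pushes back with about 0.17 N m at green: a lid let go springs back.
- lid: Orange lid, about 0.2 kg, upright on the bench. Origin: centre of the plug's underside, z up. Plug radius 25, 22 long; two brass lugs at its foot along +x and -x, 12 wide, 7 high, to radius 34; cap radius 37, z 22 to 30; black grip bar along x with white stripe, 66 long, 22 thick (y), z 30 to 74 mm. Same after a half turn. Fully down its origin is 22 mm below the mouth.
- scraper: Scraper block standing on the bench, about 0.18 kg. Origin at the centre of its underside, z up. Black rubber foot 110 (x) x 28 (y) x 22 mm high; wooden handle on it 55 (x) x 22 (y) mm up to z 73 mm. Wipes with its long faces (+y, -y).
- chip_a: Blue dried paint chip, about 24 x 18 x 8 mm, 12 g, lying loose on the mill's deck. Origin at the centre of its underside.
- chip_b: Yellow dried paint chip, about 24 x 18 x 8 mm, 12 g, lying loose on the mill's deck. Origin at the centre of its underside.
- chip_c: Blue dried paint chip, about 24 x 18 x 8 mm, 12 g, lying loose on the mill's deck. Origin at the centre of its underside.
- tape: Bystander: roll of blue tape lying flat, radius 45, height 24 mm; origin at the centre of its underside.
- tin: Bystander: paint tin, radius 42, height 75 mm; origin at the centre of its underside.
- solvent: Bystander: amber bottle, radius 30, height 150 mm; origin at the centre of its underside.
- brush: Bystander: brush lying along its x, under 250 mm long, origin at its middle, on the bench.
- jar: Bystander: glass jar, radius 35, height 80 mm; origin at the centre of its underside.
- mug: Bystander: white mug, radius 38, height 90 mm; origin at the centre of its underside.
- knife: Bystander: palette knife lying along its x, 200 mm long; origin at its middle, on the bench.

How it is judged:
By the outcome, as a careful person would: the job done as asked, in the order asked, and still so for the second after the job is handed in, while the arm keeps its last pose, push and grip.
It also fails if it takes over 67 s, if anything falls off the work surface, if the arm or the gripper's body presses on something with over 40 N, if the wrist force passes 120 N, or if a joint passes its speed limit or range.

ROBOT

A 6-joint arm with a two-finger parallel gripper is mounted at the origin on the work surface. World frame = base frame: x ahead of the robot, y to its left, z up, the work surface at z = 0. Lengths are in mm, angles in rad, forces in N, time in s.
With the tool pointing down it reaches from about 275 to 1000 mm from the base axis. Payload 8.4 kg.
Tool frame: the origin (TCP) lies midway between the tips of the shut fingers; the grasp point (between the pads) lies 19 mm behind it; z points along the fingers, y is the line along which they close (so a half turn about z gives the same grasp; the last joint's range is limited). The gripper opens to 85 mm and grips with 20 to 120 N. Pads are 22 mm wide; open, the fingers measure 114 mm over their backs; the gripper's body (76 mm by 85 mm) begins 54 mm behind the grasp point. The pads swing forward as they close: fully open they stand 13 mm farther back than shut.
Start: joints at [-1.306, 0.353, 1.633, -0, 1.155, -0.002], TCP at [164.777, -602.89, 231.281] pointing down, gripper open.
Joint ranges: [-2.63, 2.63], [-0.92, 2.1], [0.06, 2.66], [-1.3, 4.44], [0, 2.69], [-3.02, 3.02]. Speed limits (rad/s): [2.22, 2.22, 2.79, 3.14, 3.14, 3.14].

INTERFACE

Orientations are given as [roll, pitch, yaw] about the fixed x, y, z axes, in that order (R = Rz(yaw) Ry(pitch) Rx(roll)).
In Python, from rig import telemetry, optics, r gives the robot as it stands.
- The arm moves only by the tool play_rows, never from a script. Its arguments are lists of equal length, an entry for each row: "dp": the shift along the tool's x, y, z in units of 40 mm (1.0 is 40 mm), a list of three; "rot": the turn, a rotation vector about the tool's x, y, z in units of 6 degrees (1.0 is 6 degrees), a list of three. In form: {"dp": [[tx, ty, tz], ...], "rot": [[ax, ay, az], ...]}. A call has 1 to 5 rows; each row is the pose to reach, as a shift and turn from the pose commanded when the call began, along the tool's axes at that moment; what a row does not reach only later rows make up. A row lasts 1/12 s, in which the tool goes at most 41.7 mm and 7.16 degrees, less where a joint would pass 70% of its speed; a pose out of reach is approached as far as the arm can. A call with a gripper value outside its range is refused whole. "fingers" is the opening, from 0 (shut) to 1 (fully open), set as the call begins (left out, the last holds). The fingers move at their own pace and stop on an object; "grip_force" is the grip in N (left out, the last holds). Time passes only in rows, so rows that repeat a pose let the fingers close. It gives the time, the measured TCP pose, the force, the opening and the grip force at its end, in the units of the state.
- telemetry.sense(): the state, without advancing time (a new reading comes with each control period).
- optics.grab_frame(name): name is "side" or "top" or "wrist"; returns a dict with "color" (384x512x3 uint8, red, green, blue), "mtx" (3x3 intrinsics, pixels), "D" ([k1, k2, p1, p2, k3] as OpenCV has them; the pictures are not rectified), "R" (3x3) and "t" (3): a world point X has camera coordinates R X + t; the wrist camera has in their place "mount" (4x4, takes a point from camera to tool coordinates, whose origin is the TCP and whose axes are the flange's). Camera axes: x right, y down, z forward; pixel columns grow to the right and rows downward; lengths in mm; the calibration is good to about 2 mm. A picture is of the moment at which its call begins: read the wrist's pose just before it. There is no depth.
- r.sign_off(): hands the job in; it is judged then, once.
The state is a dict: "clock": time; "qpos": joint angles; "qvel": joint speeds; "joint_efforts": joint torques, N m; "eef_pos": TCP position; "tcp_rot": TCP orientation; "contact_force": force on the tool from outside, world axes, zero at the start; "wrist_torque": the same for the moment, N m; "opening": opening from 0.0 (shut) to 1.0 (fully open); "grasp_force": force on a finger pad.
Only numpy, scipy, OpenCV 4.12 (cv2) and the standard library are available. Lean on these libraries where they do the work, as an engineer would, in place of code of your own. Each camera call takes 0.05 s, during which the arm holds its last target. There are 200 camera calls.

## Working session

There is one attempt and no reset: what is moved stays moved. The work goes in short steps, Python scripts to look and compute and a tool call to move; the robot and the scene stay as the last step left them, time stands still between calls to the robot, and variables do not carry over. Pictures are saved under pics/ and viewed, at most 10 in all, crops included, and the job is handed in when it is done.

Besides the shell and the picture viewer there is one more tool, called after "Call:" as a command line: name --argument value ..., lists and objects as JSON in quotes. play_rows: Moves the arm, as the interface text tells. Its arguments: {"type":"object","properties":{"dp":{"type":"array"},"rot":{"type":"array"},"fingers":{"type":"number"},"grip_force":{"type":"number"}},"required":["dp","rot"]}

```bash
mkdir -p pics; cat > h.py <<'E'
import numpy as np, cv2, sys
sys.path.insert(0,'.')
from scipy.spatial.transform import Rotation as Ro
from rig import telemetry, optics, r
def grab(n):
    s=telemetry.sense(); f=optics.grab_frame(n)
    if 'mount' in f:
        M=np.array(f['mount']); T=np.eye(4); T[:3,:3]=Ro.from_euler('xyz',s['tcp_rot']).as_matrix(); T[:3,3]=s['eef_pos']
        W=np.linalg.inv(T@M); f['R']=W[:3,:3]; f['t']=W[:3,3]
    f['R']=np.array(f['R']); f['t']=np.array(f['t']); return f
def ray(f,px,z):
    px=np.array(px,float).reshape(-1,1,2)
    u=cv2.undistortPoints(px,np.array(f['mtx']),np.array(f['D'])).reshape(-1,2)
    d=np.c_[u,np.ones(len(u))]@f['R']; c=-f['R'].T@f['t']
    return c+d*((z-c[2])/d[:,2])[:,None]
def proj(f,X):
    return cv2.projectPoints(np.array(X,float).reshape(-1,1,3),cv2.Rodrigues(f['R'])[0],f['t'],np.array(f['mtx']),np.array(f['D']))[0].reshape(-1,2)
E
python3 - <<'E'
from h import *
s=telemetry.sense(); print({k:np.round(v,3).tolist() for k,v in s.items()})
for n in ['top','side']:
    f=grab(n); np.save(n+'.npy',f,allow_pickle=True)
    c=-f['R'].T@f['t']; print(n,c.round())
    cv2.imwrite(f'pics/{n}0.png',cv2.resize(f['color'][:,:,::-1],(800,600),interpolation=cv2.INTER_CUBIC))
E
```

```text
{'clock': 0.0, 'qpos': [-1.306, 0.354, 1.634, -0.0, 1.155, -0.002], 'qvel': [0.0, -0.001, -0.0, -0.001, 0.001, -0.001], 'joint_efforts': [-0.003, -60.526, -34.207, -0.0, 0.009, 0.0], 'eef_pos': [164.653, -602.431, 230.553], 'tcp_rot': [-3.14, 0.0, 0.267], 'contact_force': [-0.534, -0.015, -0.384], 'wrist_torque': [-0.012, -0.03, -0.039], 'grasp_force': 0.0, 'opening': 1.002}
top [443.  33. 948.]
side [ 467. -878.  792.]
```

View pics/top0.png

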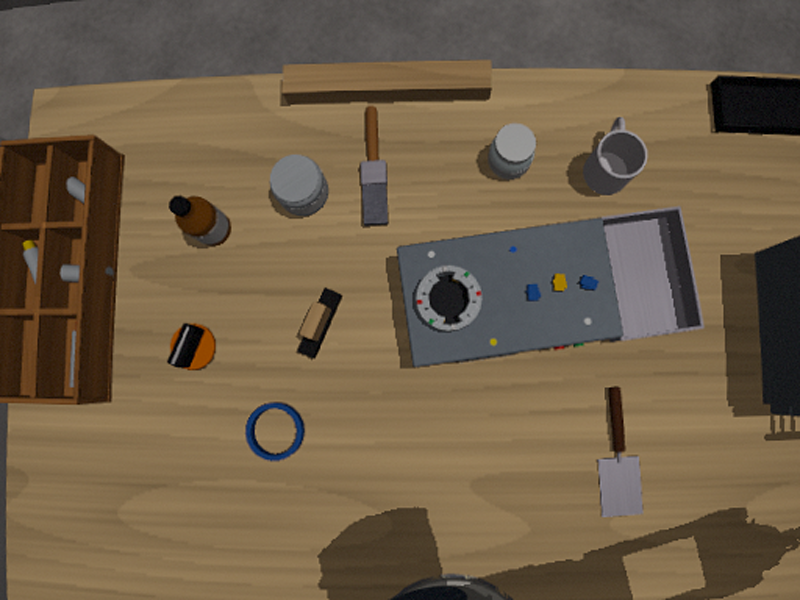

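View pics/side0.png

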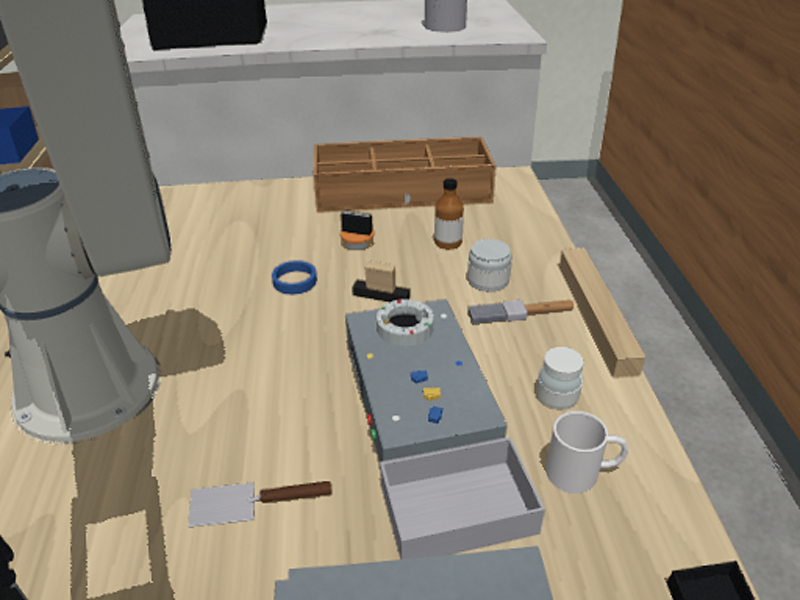

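The top view shows the mill deck with corners near (398,247), (603,218), (623,340) and (413,366). The collar is at about (447,297) and the chips are at (533,292), (559,282) and (588,283). The scraper is at (319,322), the lid at (190,346), and the tray on the right. The side view agrees, and the small dots on the deck look flat.

```bash
cat > m.py <<'E'
from h import *
f=np.load('top.npy',allow_pickle=True).item(); im=f['color']; k=512/800
hsv=cv2.cvtColor(im,cv2.COLOR_RGB2HSV)
c=ray(f,np.array([(398,247),(603,218),(623,340),(413,366)])*k,80); print('deck corners',c.round(1).tolist())
e=[c[1]-c[0],c[2]-c[3]]; print('len',[np.linalg.norm(v).round(1) for v in e],np.linalg.norm(c[3]-c[0]),'yaw',[np.degrees(np.arctan2(-v[1],-v[0])-np.pi/2) for v in e],[np.degrees(np.arctan2(*(a-b)[1::-1])) for a,b in [(c[0],c[3]),(c[1],c[2])]])
def blobs(name,lo,hi,z,roi,amin=8):
    m=cv2.inRange(hsv,lo,hi); mm=np.zeros_like(m); x0,y0,x1,y1=[int(v*k) for v in roi]; mm[y0:y1,x0:x1]=m[y0:y1,x0:x1]
    n,L,st,ce=cv2.connectedComponentsWithStats(mm)
    for i in range(1,n):
        if st[i,4]>=amin:
            pts=np.argwhere(L==i)[:,::-1].astype(np.float32); w=ray(f,pts,z)[:,:2].astype(np.float32)
            (cx,cy),sz,a=cv2.minAreaRect(w); print(name,(ce[i]/k).round(),st[i,4],'mean',w.mean(0).round(1),'rect',np.round([cx,cy,*sz,a],1))
blobs('blue',(100,100,40),(125,255,255),84,(480,230,640,350))
blobs('yel',(18,120,90),(32,255,255),84,(480,230,640,350))
blobs('green',(45,100,60),(80,255,255),104,(400,250,500,340),3)
blobs('red',(0,140,80),(6,255,255),104,(400,250,500,340),3)
blobs('wood handle top',(8,60,120),(22,200,255),73,(295,285,345,365),40)
blobs('foot',(0,0,0),(180,255,45),22,(295,280,345,365),20)
blobs('orange',(3,180,90),(14,255,255),30,(150,310,230,380),20)
blobs('bar',(0,0,0),(180,255,45),74,(150,310,230,380),20)
blobs('stripe',(0,0,130),(180,60,255),74,(150,310,230,380),5)
blobs('mouth dark',(0,0,0),(180,255,50),95,(400,250,500,340),40)
a=im[int(275*k):int(375*k),int(140*k):int(360*k)]; b=im[int(205*k):int(375*k),int(390*k):int(700*k)]
a=cv2.resize(a,None,fx=5,fy=5,interpolation=cv2.INTER_CUBIC)
b=cv2.resize(b,(704,int(b.shape[0]*704/b.shape[1])),interpolation=cv2.INTER_CUBIC)
o=np.zeros((600,704,3),np.uint8); h=min(250,a.shape[0]); o[:h,:a.shape[1]]=a[:h,:704]; bb=cv2.resize(b,None,fx=.85,fy=.85); o[250:250+bb.shape[0],:bb.shape[1]]=bb[:350]
cv2.imwrite('pics/crop.png',o[:,:,::-1]); print(a.shape,b.shape)
E
python3 m.py
```

```text
deck corners [[623.3, 75.7, 80.0], [665.0, -227.9, 80.0], [484.4, -249.8, 80.0], [449.1, 54.3, 80.0]]
len [np.float64(306.4), np.float64(306.2)] 175.5482443609204 yaw [np.float64(7.8098475115781145), np.float64(6.6253587110829315)] [np.float64(6.996087536862429), np.float64(6.913676876310847)]
blue [512. 249.] 18 mean [618.7 -91.5] rect [618.9 -91.6   8.2  10.3  26.3]
blue [588. 282.] 87 mean [ 568.6 -200.3] rect [ 568.9 -200.7   25.5   19.2   81.5]
blue [532. 292.] 84 mean [ 554.7 -119. ] rect [ 554.4 -118.4   20.3   22.8   89.6]
yel [559. 281.] 83 mean [ 569.9 -158.6] rect [ 570.2 -158.6   18.3   22.9   89.6]
yel [493. 341.] 14 mean [483.7 -60.1] rect [483.7 -60.6   6.8   6.7  89.6]
green [466. 273.] 6 mean [579.6 -21.8] rect [579.8 -22.    3.1   4.8  44.7]
green [430. 321.] 9 mean [512.2  29. ] rect [512.4  29.4   4.7   6.2  44.7]
red [478. 293.] 5 mean [551.5 -38.2] rect [551.2 -38.7   4.4   2.2  89.6]
red [419. 301.] 6 mean [540.7  45.2] rect [540.7  45.2   4.4   2.2  89.6]
wood handle top [318. 323.] 1118 mean [512.3 194.8] rect [5.123e+02 1.946e+02 1.164e+02 7.260e+01 5.000e-01]
foot [320. 323.] 319 mean [516.4 199.6] rect [517.2 202.1  30.5 108.5  66.8]
orange [207. 334.] 42 mean [499.2 379.1] rect [497.6 379.7  45.4  16.7  28.9]
orange [175. 338.] 23 mean [493.1 431. ] rect [493.2 431.2   5.1  34.2  67.5]
orange [204. 356.] 49 mean [465.5 382.4] rect [468.1 380.7  27.8  26.8  28.7]
bar [186. 346.] 308 mean [479.2 393.4] rect [478.9 395.2  34.   66.4  67.8]
stripe [185. 332.] 10 mean [499.  396.7] rect [498.8 396.9   2.2  15.7  64. ]
stripe [180. 345.] 6 mean [480.7 404. ] rect [480.7 404.    1.1  12.5  63.8]
mouth dark [448. 297.] 558 mean [546.3   2.9] rect [545.8   1.8  68.2  55.4  38.1]
(320, 705, 3) (385, 704, 3)
```

View pics/crop.png

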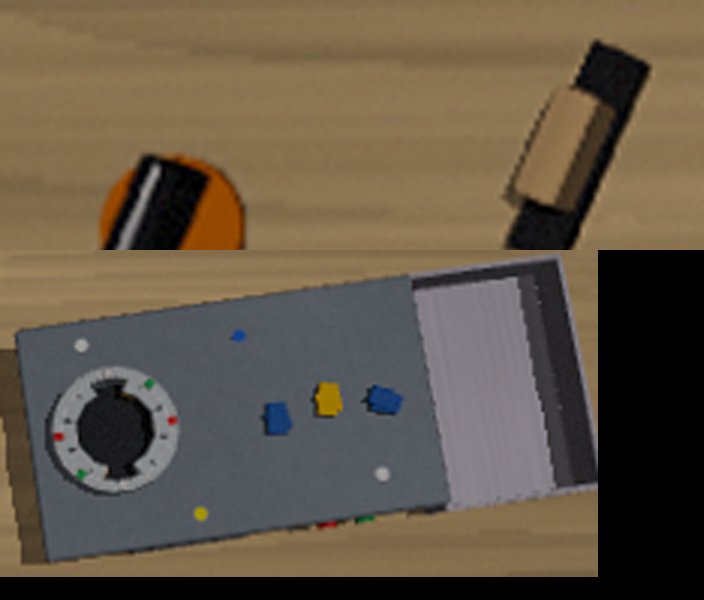

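The crop confirms three chips in line with mill x ≈ 0. The two green marks and the two red marks both put the mouth at about (546, 3.5), with yaw about 7.3°. Next is a planner that prints rows, then the move above the scraper.

```bash
cat > plan.py <<'E'
from h import *
import json,os
def Rd(y): return Ro.from_euler('xyz',[np.pi,0,y])
def plan(wps,vmax=38,amax=6.5,ramp=True):
    """wps: (x,y,z,yaw_deg); starts from the last commanded pose in cmd.json"""
    if os.path.exists('cmd.json'): cur=np.array(json.load(open('cmd.json')))
    else: cur=np.array([164.777,-602.89,231.281,np.degrees(0.267)])
    rows=[]
    for w in wps:
        v=vmax; a=amax
        if len(w)>4: v=w[4]
        if len(w)>5: a=w[5]
        w=np.array(w[:4],float); n=max(1,int(np.ceil(max(np.linalg.norm(w[:3]-cur[:3])/v,abs(w[3]-cur[3])/a))))
        rows+= [cur+(w-cur)*(i+1)/n for i in range(n)]; cur=w
    c0=np.array(json.load(open('cmd.json'))) if os.path.exists('cmd.json') else np.array([164.777,-602.89,231.281,np.degrees(0.267)])
    while rows:
        b,rows=rows[:5],rows[5:]; R0=Rd(np.radians(c0[3])); dp=[];ro=[]
        for q in b:
            dp.append((np.round(R0.inv().apply(q[:3]-c0[:3])/40,2)+0).tolist()); ro.append([0,0,round((c0[3]-q[3])/6,2)+0])
        q=c0.copy(); q[:3]+=R0.apply(np.array(dp[-1])*40); q[3]-=ro[-1][2]*6; c0=q
        print(json.dumps({'dp':dp,'rot':ro}))
    json.dump(c0.tolist(),open('cmd.json','w')); print('end',c0.round(1))
E
python3 - <<'E'
from plan import *
print(np.round(grab('wrist')['mount'],2).tolist())
plan([(500,190,230,156.5)])
E
```

```text
[[0.0, -0.96, -0.29, 75.13], [1.0, 0.0, -0.0, 0.34], [0.0, -0.29, 0.96, -142.16], [0.0, 0.0, 0.0, 1.0]]
{"dp": [[0.58, -0.74, 0.0], [1.16, -1.47, 0.0], [1.74, -2.21, 0.0], [2.32, -2.94, 0.01], [2.89, -3.68, 0.01]], "rot": [[0, 0, -1.02], [0, 0, -2.05], [0, 0, -3.07], [0, 0, -4.09], [0, 0, -5.12]]}
{"dp": [[0.87, -0.33, 0.0], [1.75, -0.67, 0.0], [2.62, -1.0, 0.0], [3.49, -1.34, 0.0], [4.37, -1.68, 0.0]], "rot": [[0, 0, -1.02], [0, 0, -2.04], [0, 0, -3.07], [0, 0, -4.09], [0, 0, -5.11]]}
{"dp": [[0.92, 0.16, 0.01], [1.84, 0.31, 0.01], [2.76, 0.47, 0.01], [3.69, 0.63, 0.01], [4.61, 0.78, 0.01]], "rot": [[0, 0, -1.03], [0, 0, -2.05], [0, 0, -3.07], [0, 0, -4.09], [0, 0, -5.12]]}
{"dp": [[0.71, 0.61, 0.0], [1.42, 1.21, 0.0], [2.14, 1.82, 0.01], [2.85, 2.42, 0.01], [3.56, 3.03, 0.01]], "rot": [[0, 0, -1.02], [0, 0, -2.04], [0, 0, -3.07], [0, 0, -4.09], [0, 0, -5.11]]}
{"dp": [[0.31, 0.89, 0.0], [0.62, 1.77, 0.0], [0.92, 2.65, 0.0]], "rot": [[0, 0, -1.03], [0, 0, -2.05], [0, 0, -3.07]]}
end [499.9 189.9 230.1 156.5]
```

Call:
play_rows --dp '[[0.58,-0.74,0],[1.16,-1.47,0],[1.74,-2.21,0],[2.32,-2.94,0.01],[2.89,-3.68,0.01]]' --rot '[[0,0,-1.02],[0,0,-2.05],[0,0,-3.07],[0,0,-4.09],[0,0,-5.12]]'

```text
clock: 0.57
eef_pos: [237.7, -428.6, 230.5]
tcp_rot: [-3.141, -0.0, 0.808]
contact_force: [0.8, -0.6, 0.9]
opening: 0.998
grasp_force: 0.0
```

Call:
play_rows --dp '[[0.87,-0.33,0],[1.75,-0.67,0],[2.62,-1.0,0],[3.49,-1.34,0],[4.37,-1.68,0]]' --rot '[[0,0,-1.02],[0,0,-2.04],[0,0,-3.07],[0,0,-4.09],[0,0,-5.11]]'

```text
clock: 0.98
eef_pos: [310.7, -256.3, 230.9]
tcp_rot: [3.141, 0.0, 1.343]
contact_force: [0.3, -0.2, -0.4]
opening: 1.0
grasp_force: 0.0
```

Call:
play_rows --dp '[[0.92,0.16,0.01],[1.84,0.31,0.01],[2.76,0.47,0.01],[3.69,0.63,0.01],[4.61,0.78,0.01]]' --rot '[[0,0,-1.03],[0,0,-2.05],[0,0,-3.07],[0,0,-4.09],[0,0,-5.12]]'

```text
clock: 1.4
eef_pos: [383.7, -83.9, 230.6]
tcp_rot: [3.141, 0.0, 1.879]
contact_force: [0.7, -0.4, 0.5]
opening: 1.005
grasp_force: 0.0
```

Call:
play_rows --dp '[[0.71,0.61,0],[1.42,1.21,0],[2.14,1.82,0.01],[2.85,2.42,0.01],[3.56,3.03,0.01]]' --rot '[[0,0,-1.02],[0,0,-2.04],[0,0,-3.07],[0,0,-4.09],[0,0,-5.11]]'

```text
clock: 1.82
eef_pos: [456.7, 88.4, 230.1]
tcp_rot: [-3.142, 0.0, 2.415]
contact_force: [1.4, -0.9, 0.5]
opening: 1.001
grasp_force: 0.0
```

Call:
play_rows --dp '[[0.31,0.89,0],[0.62,1.77,0],[0.92,2.65,0],[0.92,2.65,0],[0.92,2.65,0]]' --rot '[[0,0,-1.03],[0,0,-2.05],[0,0,-3.07],[0,0,-3.07],[0,0,-3.07]]'

```text
clock: 2.23
eef_pos: [500.2, 191.3, 229.5]
tcp_rot: [-3.141, -0.001, 2.733]
contact_force: [-0.1, -0.8, 0.1]
opening: 1.002
grasp_force: 0.0
```

```bash
python3 - <<'E'
from plan import *
f=grab('wrist'); np.save('w1.npy',f,allow_pickle=True)
for P in [(517,202,73),(517,202,22)]: print(proj(f,P))
cv2.imwrite('pics/w1.png',f['color'][:,:,::-1])
E
```

```text
[[265.8319078  184.30054093]]
[[263.93565976 173.94945513]]
```

View pics/w1.png

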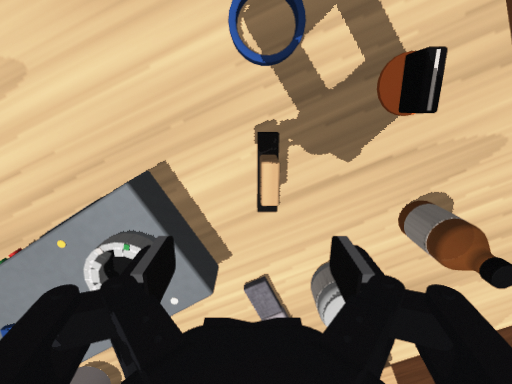

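The view shows the scraper upright at about (268,172), with its long axis nearly vertical in the image, and the lid with its striped bar at about (435,80). Now I'll measure both.

```bash
python3 - <<'E'
from plan import *
f=np.load('w1.npy',allow_pickle=True).item(); im=f['color']; g=cv2.cvtColor(im,cv2.COLOR_RGB2GRAY)
def rect(m,z,nm,roi):
    x0,y0,x1,y1=roi; mm=np.zeros_like(m); mm[y0:y1,x0:x1]=m[y0:y1,x0:x1]
    n,L,st,_=cv2.connectedComponentsWithStats(mm); i=1+np.argmax(st[1:,4]); p=np.argwhere(L==i)[:,::-1]
    w=ray(f,p,z)[:,:2].astype(np.float32); print(nm,st[i],np.round(cv2.minAreaRect(w)[0]+cv2.minAreaRect(w)[1]+(cv2.minAreaRect(w)[2],),1)); return p
dark=(g<40).astype(np.uint8)
rect(dark,22,'foot dark',(250,125,290,220))
cv2.imwrite('x.png',g)
for y in (165,180,195): print(y,g[y,252:288].tolist())
for x in (265,270): print(x,g[128:216,x].tolist())
hsv=cv2.cvtColor(im,cv2.COLOR_RGB2HSV)
rect(((g>110)&(hsv[:,:,1]<60)).astype(np.uint8),74,'stripe',(400,40,450,118))
rect((g<60).astype(np.uint8),74,'bar',(395,40,452,118))
E
```

```text
foot dark [258 132  21  79 627] [517.4 207.3  26.1 108.   67. ]
165 [212, 212, 212, 211, 197, 129, 30, 45, 81, 137, 184, 196, 203, 203, 203, 203, 202, 200, 198, 196, 194, 189, 188, 189, 189, 184, 165, 128, 88, 95, 95, 97, 96, 96, 96, 144]
180 [196, 197, 197, 196, 182, 118, 29, 45, 84, 138, 184, 199, 202, 203, 202, 201, 199, 198, 196, 193, 191, 190, 189, 189, 190, 183, 148, 111, 99, 101, 101, 100, 101, 101, 114, 164]
195 [206, 208, 208, 208, 181, 82, 25, 37, 63, 127, 186, 200, 202, 202, 202, 198, 198, 197, 195, 192, 190, 189, 190, 190, 190, 176, 130, 97, 156, 198, 196, 193, 190, 187, 185, 182]
265 [105, 105, 103, 96, 6, 12, 11, 14, 13, 12, 13, 14, 13, 12, 13, 14, 12, 13, 13, 14, 13, 13, 15, 25, 20, 15, 34, 65, 64, 65, 63, 62, 70, 93, 163, 188, 204, 203, 204, 203, 203, 204, 204, 203, 203, 202, 203, 203, 203, 202, 202, 203, 203, 203, 203, 204, 203, 202, 203, 201, 201, 203, 203, 203, 201, 202, 201, 202, 202, 202, 201, 201, 201, 201, 200, 201, 200, 167, 50, 26, 28, 26, 24, 64, 158, 196, 200, 202]
270 [103, 102, 102, 92, 9, 10, 14, 11, 13, 13, 12, 13, 13, 12, 13, 13, 13, 11, 11, 12, 18, 22, 13, 13, 13, 14, 34, 64, 65, 64, 62, 66, 69, 82, 134, 184, 199, 198, 197, 198, 198, 198, 198, 198, 198, 198, 197, 196, 197, 196, 197, 196, 196, 196, 195, 196, 195, 195, 196, 195, 195, 195, 195, 195, 195, 195, 195, 195, 195, 195, 195, 194, 195, 195, 194, 195, 192, 161, 24, 28, 26, 26, 27, 66, 165, 203, 202, 203]
stripe [428  49  13  61 180] [481.1 406.8   4.3  58.6  67.4]
bar [ 398   47   49   66 2269] [477.1 395.2  42.6  63.9  68.1]
```

```bash
python3 - <<'E'
from plan import *
f=np.load('w1.npy',allow_pickle=True).item()
for z in (73,):
    w=ray(f,[(261.3,180),(278.2,180),(269.5,161.5),(269.5,204.5),(269.7,183)],z); print(w.round(1), np.linalg.norm(w[0]-w[1]),np.linalg.norm(w[2]-w[3]))
w=ray(f,[(268,131.5),(268,211)],22);print(w.round(1),w.mean(0),np.linalg.norm(w[0]-w[1]))
print('cam',(-f['R'].T@f['t']).round(1))
d=w[0]-w[1]; print(np.degrees(np.arctan2(d[1],d[0])))
E
```

```text
[[510.1 199.1  73. ]
 [517.9 217.2  73. ]
 [493.7 216.2  73. ]
 [541.9 196.4  73. ]
 [517.3 206.7  73. ]] 19.647322172790886 52.11021896377482
[[467.1 228.4  22. ]
 [568.9 186.6  22. ]] [517.98026902 207.54159395  22.        ] 110.0085351200441
cam [432.3 220.8 371.7]
157.66753966850638
```

```bash
python3 - <<'E'
from plan import *
plan([(517.5,206.5,110,157.3,34),(517.5,206.5,30,157.3,18)])
E
```

```text
{"dp": [[-0.06, 0.14, 0.75], [-0.12, 0.28, 1.5], [-0.18, 0.42, 2.25], [-0.24, 0.56, 3.0], [-0.24, 0.56, 3.4]], "rot": [[0, 0, -0.03], [0, 0, -0.07], [0, 0, -0.1], [0, 0, -0.14], [0, 0, -0.14]]}
{"dp": [[0.0, 0.0, 0.4], [0.0, 0.0, 0.8], [0.0, 0.0, 1.2], [0.0, 0.0, 1.6]], "rot": [[0, 0, 0.0], [0, 0, 0.0], [0, 0, 0.0], [0, 0, 0.0]]}
end [517.6 206.6  30.1 157.3]
```

Call:
play_rows --dp '[[-0.06,0.14,0.75],[-0.12,0.28,1.5],[-0.18,0.42,2.25],[-0.24,0.56,3.0],[-0.24,0.56,3.4]]' --rot '[[0,0,-0.03],[0,0,-0.07],[0,0,-0.1],[0,0,-0.14],[0,0,-0.14]]'

```text
clock: 2.7
eef_pos: [516.5, 204.9, 91.3]
tcp_rot: [-3.139, -0.002, 2.743]
contact_force: [-0.1, -0.5, -0.2]
opening: 1.004
grasp_force: 0.0
```

Call:
play_rows --dp '[[0,0,0.4],[0,0,0.8],[0,0,1.2],[0,0,1.6],[0,0,1.6]]' --rot '[[0,0,0],[0,0,0],[0,0,0],[0,0,0],[0,0,0]]'

```text
clock: 3.12
eef_pos: [515.5, 204.3, 27.8]
tcp_rot: [-3.138, -0.003, 2.743]
contact_force: [-1.0, -0.2, -0.5]
opening: 0.998
grasp_force: 0.0
```

Call:
play_rows --dp '[[0,0,0],[0,0,0],[0,0,0],[0,0,0],[0,0,0]]' --rot '[[0,0,0],[0,0,0],[0,0,0],[0,0,0],[0,0,0]]' --fingers 0 --grip_force 60

```text
clock: 3.53
eef_pos: [518.2, 206.6, 30.9]
tcp_rot: [3.141, 0.001, 2.745]
contact_force: [-1.6, -0.0, 0.1]
opening: 0.299
grasp_force: 0.0
```

Call:
play_rows --dp '[[0,0,0],[0,0,0],[0,0,0],[0,0,0],[0,0,0]]' --rot '[[0,0,0],[0,0,0],[0,0,0],[0,0,0],[0,0,0]]'

```text
clock: 3.95
eef_pos: [518.2, 206.7, 30.9]
tcp_rot: [3.141, 0.001, 2.746]
contact_force: [-1.2, -2.2, 7.4]
opening: 0.249
grasp_force: 58.9
```

```bash
python3 - <<'E'
from plan import *
plan([(517.6,206.6,185,157.3,25),(556.4,-77.8,185,187.3,30),(556.4,-77.8,130,187.3,25),(556.4,-77.8,111.3,187.3,8)])
E
```

```text
{"dp": [[0.0, 0.0, -0.55], [0.0, 0.0, -1.11], [0.0, 0.0, -1.66], [0.0, 0.0, -2.21], [0.0, 0.0, -2.77]], "rot": [[0, 0, 0.0], [0, 0, 0.0], [0, 0, 0.0], [0, 0, 0.0], [0, 0, 0.0]]}
{"dp": [[0.0, 0.0, -0.55], [0.0, 0.0, -1.1], [-0.36, -0.62, -1.1], [-0.73, -1.24, -1.1], [-1.09, -1.86, -1.1]], "rot": [[0, 0, 0.0], [0, 0, 0.0], [0, 0, -0.5], [0, 0, -1.0], [0, 0, -1.5]]}
{"dp": [[-0.26, -0.66, 0.0], [-0.53, -1.33, 0.0], [-0.79, -2.0, 0.0], [-1.05, -2.67, 0.0], [-1.31, -3.33, 0.0]], "rot": [[0, 0, -0.5], [0, 0, -1.0], [0, 0, -1.5], [0, 0, -2.0], [0, 0, -2.5]]}
{"dp": [[-0.08, -0.72, 0.0], [-0.16, -1.43, 0.0], [-0.16, -1.43, 0.46], [-0.16, -1.43, 0.91], [-0.16, -1.43, 1.37]], "rot": [[0, 0, -0.5], [0, 0, -1.0], [0, 0, -1.0], [0, 0, -1.0], [0, 0, -1.0]]}
{"dp": [[0.0, 0.0, 0.16], [0.0, 0.0, 0.31], [0.0, 0.0, 0.47]], "rot": [[0, 0, 0.0], [0, 0, 0.0], [0, 0, 0.0]]}
end [556.3 -77.8 111.3 187.3]
```

Call:
play_rows --dp '[[0,0,-0.55],[0,0,-1.11],[0,0,-1.66],[0,0,-2.21],[0,0,-2.77]]' --rot '[[0,0,0],[0,0,0],[0,0,0],[0,0,0],[0,0,0]]'

```text
clock: 4.37
eef_pos: [517.3, 206.4, 141.8]
tcp_rot: [-3.141, -0.0, 2.746]
contact_force: [-0.3, -1.3, -1.8]
opening: 0.253
grasp_force: 59.0
```

Call:
play_rows --dp '[[0,0,-0.55],[0,0,-1.1],[-0.36,-0.62,-1.1],[-0.73,-1.24,-1.1],[-1.09,-1.86,-1.1]]' --rot '[[0,0,0],[0,0,0],[0,0,-0.5],[0,0,-1.0],[0,0,-1.5]]'

```text
clock: 4.78
eef_pos: [529.3, 120.4, 185.4]
tcp_rot: [3.141, 0.001, 2.907]
contact_force: [-0.5, 0.5, -2.5]
opening: 0.254
grasp_force: 59.2
```

Call:
play_rows --dp '[[-0.26,-0.66,0],[-0.53,-1.33,0],[-0.79,-2.0,0],[-1.05,-2.67,0],[-1.31,-3.33,0]]' --rot '[[0,0,-0.5],[0,0,-1.0],[0,0,-1.5],[0,0,-2.0],[0,0,-2.5]]'

```text
clock: 5.2
eef_pos: [548.4, -22.1, 184.8]
tcp_rot: [3.142, -0.0, -3.116]
contact_force: [0.8, 0.9, -2.2]
opening: 0.249
grasp_force: 59.2
```

Call:
play_rows --dp '[[-0.08,-0.72,0],[-0.16,-1.43,0],[-0.16,-1.43,0.46],[-0.16,-1.43,0.91],[-0.16,-1.43,1.37]]' --rot '[[0,0,-0.5],[0,0,-1.0],[0,0,-1.0],[0,0,-1.0],[0,0,-1.0]]'

```text
clock: 5.62
eef_pos: [556.3, -78.5, 129.6]
tcp_rot: [-3.141, 0.001, -3.015]
contact_force: [-1.0, -0.6, -2.0]
opening: 0.249
grasp_force: 59.4
```

Call:
play_rows --dp '[[0,0,0.16],[0,0,0.31],[0,0,0.47],[0,0,0.47]]' --rot '[[0,0,0],[0,0,0],[0,0,0],[0,0,0]]'

```text
clock: 5.95
eef_pos: [556.9, -77.9, 111.3]
tcp_rot: [-3.141, 0.001, -3.014]
contact_force: [-1.1, -1.4, -1.0]
opening: 0.252
grasp_force: 59.4
```

```bash
python3 - <<'E'
from plan import *
s=telemetry.sense(); print(s['qpos'],s['eef_pos'])
plan([(556.8,-82,111.3,187.3,4.5),(578.8,-252.4,111.3,187.3,10)])
E
```

```text
[-1.41433035e-01  4.00638170e-01  1.86993992e+00 -3.98237777e-04
  8.70222674e-01 -1.83994264e+00] [556.87014125 -77.87947851 111.30780625]
{"dp": [[0.0, -0.11, 0.0], [0.0, -0.35, 0.0], [0.0, -0.58, 0.0], [0.0, -0.82, 0.0], [0.0, -1.06, 0.0]], "rot": [[0, 0, 0.0], [0, 0, 0.0], [0, 0, 0.0], [0, 0, 0.0], [0, 0, 0.0]]}
{"dp": [[0.0, -0.24, 0.0], [0.0, -0.48, 0.0], [0.0, -0.72, 0.0], [0.0, -0.96, 0.0], [0.0, -1.19, 0.0]], "rot": [[0, 0, 0.0], [0, 0, 0.0], [0, 0, 0.0], [0, 0, 0.0], [0, 0, 0.0]]}
{"dp": [[0.0, -0.24, 0.0], [0.0, -0.48, 0.0], [0.0, -0.72, 0.0], [0.0, -0.96, 0.0], [0.0, -1.2, 0.0]], "rot": [[0, 0, 0.0], [0, 0, 0.0], [0, 0, 0.0], [0, 0, 0.0], [0, 0, 0.0]]}
{"dp": [[0.0, -0.24, 0.0], [0.0, -0.48, 0.0], [0.0, -0.71, 0.0], [0.0, -0.95, 0.0]], "rot": [[0, 0, 0.0], [0, 0, 0.0], [0, 0, 0.0], [0, 0, 0.0]]}
end [ 578.7 -252.3  111.3  187.3]
```

Call:
play_rows --dp '[[0,-0.11,0],[0,-0.35,0],[0,-0.58,0],[0,-0.82,0],[0,-1.06,0]]' --rot '[[0,0,0],[0,0,0],[0,0,0],[0,0,0],[0,0,0]]'

```text
clock: 6.37
eef_pos: [562.0, -121.2, 111.6]
tcp_rot: [-3.141, 0.0, -3.014]
contact_force: [0.4, -0.6, -1.4]
opening: 0.25
grasp_force: 59.4
```

Call:
play_rows --dp '[[0,-0.24,0],[0,-0.48,0],[0,-0.72,0],[0,-0.96,0],[0,-1.19,0]]' --rot '[[0,0,0],[0,0,0],[0,0,0],[0,0,0],[0,0,0]]'

```text
clock: 6.78
eef_pos: [567.9, -168.2, 111.2]
tcp_rot: [3.142, -0.0, -3.014]
contact_force: [-0.5, -0.2, -1.5]
opening: 0.25
grasp_force: 59.4
```

Call:
play_rows --dp '[[0,-0.24,0],[0,-0.48,0],[0,-0.72,0],[0,-0.96,0],[0,-1.2,0]]' --rot '[[0,0,0],[0,0,0],[0,0,0],[0,0,0],[0,0,0]]'

```text
clock: 7.2
eef_pos: [574.0, -215.6, 111.3]
tcp_rot: [3.142, -0.0, -3.014]
contact_force: [0.1, -0.2, -0.9]
opening: 0.249
grasp_force: 59.4
```

Call:
play_rows --dp '[[0,-0.24,0],[0,-0.48,0],[0,-0.71,0],[0,-0.95,0],[0,-0.95,0]]' --rot '[[0,0,0],[0,0,0],[0,0,0],[0,0,0],[0,0,0]]'

```text
clock: 7.62
eef_pos: [579.2, -254.4, 111.4]
tcp_rot: [-3.141, 0.001, -3.015]
contact_force: [-0.4, 0.1, -2.7]
opening: 0.251
grasp_force: 59.4
```

```bash
python3 - <<'E'
from plan import *
plan([(578.7,-252.3,185,187.3,25),(517.6,206.6,185,157.3,38,6)])
E
```

```text
{"dp": [[0.0, 0.0, -0.61], [0.0, 0.0, -1.23], [0.0, 0.0, -1.84], [0.0, 0.89, -1.84], [0.01, 1.78, -1.84]], "rot": [[0, 0, 0.0], [0, 0, 0.0], [0, 0, 0.0], [0, 0, 0.39], [0, 0, 0.77]]}
{"dp": [[0.07, 0.89, 0.0], [0.15, 1.78, 0.0], [0.23, 2.66, 0.0], [0.3, 3.55, 0.0], [0.38, 4.44, 0.0]], "rot": [[0, 0, 0.39], [0, 0, 0.77], [0, 0, 1.16], [0, 0, 1.54], [0, 0, 1.93]]}
{"dp": [[0.25, 0.85, 0.0], [0.5, 1.7, 0.0], [0.75, 2.56, 0.0], [1.01, 3.41, 0.0], [1.26, 4.27, 0.0]], "rot": [[0, 0, 0.38], [0, 0, 0.76], [0, 0, 1.15], [0, 0, 1.53], [0, 0, 1.92]]}
{"dp": [[0.42, 0.78, 0.0]], "rot": [[0, 0, 0.38]]}
end [517.4 206.6 184.9 157.3]
```

Call:
play_rows --dp '[[0,0,-0.61],[0,0,-1.23],[0,0,-1.84],[0,0.89,-1.84],[0.01,1.78,-1.84]]' --rot '[[0,0,0],[0,0,0],[0,0,0],[0,0,0.39],[0,0,0.77]]'

```text
clock: 8.03
eef_pos: [570.5, -182.5, 186.8]
tcp_rot: [-3.14, 0.004, -3.099]
contact_force: [0.2, 1.0, -2.6]
opening: 0.251
grasp_force: 59.5
```

Call:
play_rows --dp '[[0.07,0.89,0],[0.15,1.78,0],[0.23,2.66,0],[0.3,3.55,0],[0.38,4.44,0]]' --rot '[[0,0,0.39],[0,0,0.77],[0,0,1.16],[0,0,1.54],[0,0,1.93]]'

```text
clock: 8.45
eef_pos: [545.3, -3.4, 185.1]
tcp_rot: [3.141, 0.0, 2.984]
contact_force: [0.5, 0.3, -2.0]
opening: 0.253
grasp_force: 59.5
```

Call:
play_rows --dp '[[0.25,0.85,0],[0.5,1.7,0],[0.75,2.56,0],[1.01,3.41,0],[1.26,4.27,0]]' --rot '[[0,0,0.38],[0,0,0.76],[0,0,1.15],[0,0,1.53],[0,0,1.92]]'

```text
clock: 8.87
eef_pos: [521.6, 173.2, 185.0]
tcp_rot: [3.141, -0.0, 2.783]
contact_force: [0.4, -0.2, -2.1]
opening: 0.254
grasp_force: 59.4
```

Call:
play_rows --dp '[[0.42,0.78,0],[0.42,0.78,0]]' --rot '[[0,0,0.38],[0,0,0.38]]'

```text
clock: 9.03
eef_pos: [516.7, 212.0, 185.1]
tcp_rot: [3.139, -0.001, 2.746]
contact_force: [-0.0, 0.7, -2.5]
opening: 0.248
grasp_force: 59.8
```

```bash
python3 - <<'E'
from plan import *
f=grab('top'); g=grab('side')
o=np.zeros((600,800,3),np.uint8)
a=f['color'][120:245,240:470]; b=g['color'][180:370,200:400]
a=cv2.resize(a,(552,300),interpolation=cv2.INTER_CUBIC); b=cv2.resize(b,(315,300),interpolation=cv2.INTER_CUBIC)
o[:300,:552]=a; o[300:,:315]=b; cv2.imwrite('pics/t2.png',o[:,:,::-1])
E
```

```text
(no output)
```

View pics/t2.png

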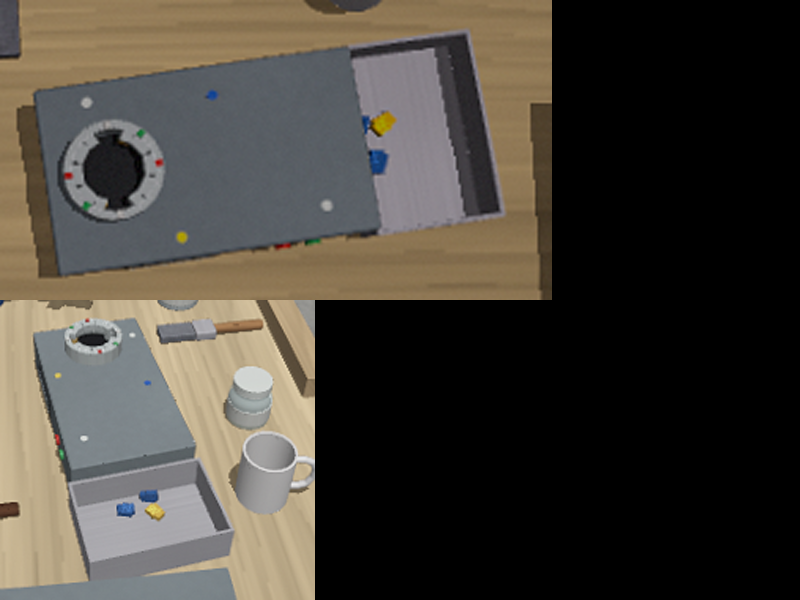

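The picture shows the deck clear, with all three chips lying on the tray floor (side view at about (125,508), (148,495) and (155,511)). Now I'll put the scraper back on the bench.

```bash
python3 - <<'E'
from plan import *
plan([(517.6,206.6,55,157.3,33),(517.6,206.6,30.8,157.3,6.1)])
print('release')
plan([(517.6,206.6,140,157.3,30),(490,400,215,157.3,36)])
E
```

```text
{"dp": [[0.0, 0.0, 0.81], [0.0, 0.0, 1.62], [0.0, 0.0, 2.44], [0.0, 0.0, 3.25], [0.0, 0.0, 3.4]], "rot": [[0, 0, 0.0], [0, 0, 0.0], [0, 0, 0.0], [0, 0, 0.0], [0, 0, 0.0]]}
{"dp": [[0.0, 0.0, 0.15], [0.0, 0.0, 0.3], [0.0, 0.0, 0.45]], "rot": [[0, 0, 0.0], [0, 0, 0.0], [0, 0, 0.0]]}
end [517.4 206.6  30.9 157.3]
release
{"dp": [[0.0, 0.0, -0.68], [0.0, 0.0, -1.36], [0.0, 0.0, -2.05], [0.0, 0.0, -2.73], [0.41, 0.7, -3.04]], "rot": [[0, 0, 0.0], [0, 0, 0.0], [0, 0, 0.0], [0, 0, 0.0], [0, 0, 0.0]]}
{"dp": [[0.42, 0.7, -0.31], [0.84, 1.4, -0.63], [1.25, 2.1, -0.94], [1.67, 2.8, -1.25], [2.09, 3.5, -1.56]], "rot": [[0, 0, 0.0], [0, 0, 0.0], [0, 0, 0.0], [0, 0, 0.0], [0, 0, 0.0]]}
end [489.9 400.1 214.9 157.3]
```

Call:
play_rows --dp '[[0,0,0.81],[0,0,1.62],[0,0,2.44],[0,0,3.25],[0,0,3.4]]' --rot '[[0,0,0],[0,0,0],[0,0,0],[0,0,0],[0,0,0]]'

```text
clock: 9.55
eef_pos: [514.5, 204.0, 44.5]
tcp_rot: [-3.136, -0.005, 2.745]
contact_force: [-1.1, -0.9, -1.3]
opening: 0.252
grasp_force: 59.6
```

Call:
play_rows --dp '[[0,0,0.15],[0,0,0.3],[0,0,0.45],[0,0,0.45],[0,0,0.45]]' --rot '[[0,0,0],[0,0,0],[0,0,0],[0,0,0],[0,0,0]]'

```text
clock: 9.97
eef_pos: [518.2, 206.7, 31.8]
tcp_rot: [3.141, 0.001, 2.745]
contact_force: [-0.6, 0.2, -2.2]
opening: 0.249
grasp_force: 59.6
```

Call:
play_rows --dp '[[0,0,0],[0,0,0],[0,0,0],[0,0,0],[0,0,0]]' --rot '[[0,0,0],[0,0,0],[0,0,0],[0,0,0],[0,0,0]]' --fingers 1

```text
clock: 10.38
eef_pos: [517.7, 206.6, 31.2]
tcp_rot: [3.141, 0.0, 2.746]
contact_force: [-0.0, -0.1, 0.3]
opening: 0.935
grasp_force: 0.0
```

Call:
play_rows --dp '[[0,0,-0.68],[0,0,-1.36],[0,0,-2.05],[0,0,-2.73],[0.41,0.7,-3.04]]' --rot '[[0,0,0],[0,0,0],[0,0,0],[0,0,0],[0,0,0]]'

```text
clock: 10.8
eef_pos: [514.9, 236.1, 155.9]
tcp_rot: [3.141, 0.003, 2.743]
contact_force: [2.3, 0.2, 0.0]
opening: 0.999
grasp_force: 0.0
```

Call:
play_rows --dp '[[0.42,0.7,-0.31],[0.84,1.4,-0.63],[1.25,2.1,-0.94],[1.67,2.8,-1.25],[2.09,3.5,-1.56]]' --rot '[[0,0,0],[0,0,0],[0,0,0],[0,0,0],[0,0,0]]'

```text
clock: 11.22
eef_pos: [489.5, 401.5, 215.7]
tcp_rot: [3.141, 0.0, 2.746]
contact_force: [1.4, 1.1, -0.6]
opening: 1.0
grasp_force: 0.0
```

Call:
play_rows --dp '[[0,0,0],[0,0,0]]' --rot '[[0,0,0],[0,0,0]]'

```text
clock: 11.38
eef_pos: [489.9, 401.7, 215.4]
tcp_rot: [3.14, 0.001, 2.748]
contact_force: [-0.5, -1.1, -0.2]
opening: 1.0
grasp_force: 0.0
```

```bash
python3 - <<'E'
from plan import *
f=grab('wrist'); np.save('w2.npy',f,allow_pickle=True)
print(proj(f,[(481,406,74),(517.5,206.5,73)]))
cv2.imwrite('pics/w2.png',f['color'][:,:,::-1])
im=f['color']; g=cv2.cvtColor(im,cv2.COLOR_RGB2GRAY); hsv=cv2.cvtColor(im,cv2.COLOR_RGB2HSV)
u,v=proj(f,(481,406,74))[0].astype(int)
def rect(m,z,nm,roi):
    x0,y0,x1,y1=np.maximum(roi,0); mm=np.zeros_like(m); mm[y0:y1,x0:x1]=m[y0:y1,x0:x1]
    n,L,st,_=cv2.connectedComponentsWithStats(mm); i=1+np.argmax(st[1:,4]); p=np.argwhere(L==i)[:,::-1]
    w=ray(f,p,z)[:,:2].astype(np.float32); q=cv2.minAreaRect(w); print(nm,st[i],np.round(q[0]+q[1]+(q[2],),1))
roi=(u-55,v-65,u+55,v+65)
rect(((g>110)&(hsv[:,:,1]<60)).astype(np.uint8),74,'stripe',roi)
rect((g<45).astype(np.uint8),74,'bar',roi)
rect(cv2.inRange(hsv,(3,150,60),(14,255,255)),30,'cap',roi)
E
```

```text
[[251.98213032 169.39321183]
 [112.18700762 257.64947748]]
stripe [251 143   4  54 166] [482.1 406.1   3.4  59.2  67.6]
bar [243 136  20  61 882] [478.8 407.6  20.5  66.7  68.1]
cap [ 224  132   59   56 1632] [480.  407.7  72.6  69.4  67.5]
```

View pics/w2.png

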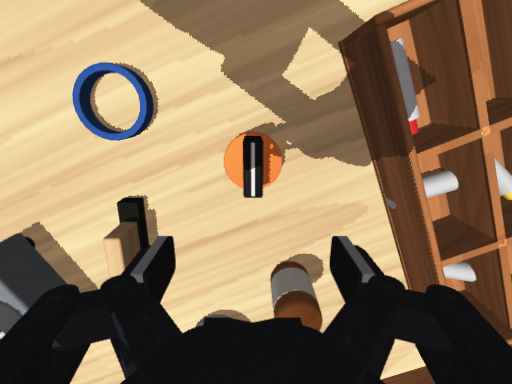

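The lid is upright at px (253,165), and the stripe and cap give its centre as about (480.8, 407) with yaw about 157.7°. Next I grasp it.

```bash
python3 - <<'E'
from plan import *
plan([(480.8,407,95,157.7,30),(480.8,407,35,157.7,15)])
E
```

```text
{"dp": [[0.06, 0.01, 0.6], [0.11, 0.03, 1.2], [0.17, 0.04, 1.8], [0.22, 0.06, 2.4], [0.28, 0.07, 3.0]], "rot": [[0, 0, -0.01], [0, 0, -0.03], [0, 0, -0.04], [0, 0, -0.05], [0, 0, -0.06]]}
{"dp": [[0.0, 0.0, 0.37], [0.0, 0.0, 0.75], [0.0, 0.0, 1.12], [0.0, 0.0, 1.5]], "rot": [[0, 0, 0.0], [0, 0, 0.0], [0, 0, 0.0], [0, 0, 0.0]]}
end [480.7 407.   34.9 157.7]
```

Call:
play_rows --dp '[[0.06,0.01,0.6],[0.11,0.03,1.2],[0.17,0.04,1.8],[0.22,0.06,2.4],[0.28,0.07,3.0]]' --rot '[[0,0,-0.01],[0,0,-0.03],[0,0,-0.04],[0,0,-0.05],[0,0,-0.06]]'

```text
clock: 11.85
eef_pos: [480.7, 405.0, 93.2]
tcp_rot: [-3.14, -0.0, 2.75]
contact_force: [-1.2, 0.5, -0.2]
opening: 1.004
grasp_force: 0.0
```

Call:
play_rows --dp '[[0,0,0.37],[0,0,0.75],[0,0,1.12],[0,0,1.5],[0,0,1.5]]' --rot '[[0,0,0],[0,0,0],[0,0,0],[0,0,0],[0,0,0]]'

```text
clock: 12.27
eef_pos: [479.2, 403.8, 31.5]
tcp_rot: [-3.136, -0.003, 2.75]
contact_force: [-1.0, -0.9, -0.3]
opening: 0.997
grasp_force: 0.0
```

Call:
play_rows --dp '[[0,0,0],[0,0,0],[0,0,0],[0,0,0],[0,0,0]]' --rot '[[0,0,0],[0,0,0],[0,0,0],[0,0,0],[0,0,0]]' --fingers 0 --grip_force 80

```text
clock: 12.68
eef_pos: [481.2, 407.2, 35.7]
tcp_rot: [3.14, 0.001, 2.752]
contact_force: [0.6, 0.8, -0.7]
opening: 0.298
grasp_force: 0.0
```

Call:
play_rows --dp '[[0,0,0],[0,0,0],[0,0,0],[0,0,0],[0,0,0]]' --rot '[[0,0,0],[0,0,0],[0,0,0],[0,0,0],[0,0,0]]'

```text
clock: 13.1
eef_pos: [481.2, 407.2, 35.7]
tcp_rot: [3.141, 0.001, 2.752]
contact_force: [-0.4, -1.8, 5.3]
opening: 0.253
grasp_force: 78.1
```

```bash
python3 - <<'E'
from plan import *
s=telemetry.sense(); print(s['eef_pos'],s['tcp_rot'],s['contact_force'],s['opening'])
plan([(480.7,407,60,157.7,12),(480.7,407,200,157.7,28),(546,3.5,200,187.3,33)])
E
```

```text
[481.20635262 407.19042906  35.71089823] [3.14085134e+00 5.79862760e-04 2.75197879e+00] [-0.36804607 -1.7980128   5.331336  ] 0.2525918331582814
{"dp": [[0.0, 0.0, -0.21], [0.0, 0.0, -0.42], [0.0, 0.0, -0.63], [0.0, 0.0, -1.33], [0.0, 0.0, -2.03]], "rot": [[0, 0, 0.0], [0, 0, 0.0], [0, 0, 0.0], [0, 0, 0.0], [0, 0, 0.0]]}
{"dp": [[0.0, 0.0, -0.7], [0.0, 0.0, -1.4], [0.0, 0.0, -2.1], [-0.41, -0.67, -2.1], [-0.82, -1.34, -2.1]], "rot": [[0, 0, 0.0], [0, 0, 0.0], [0, 0, 0.0], [0, 0, -0.38], [0, 0, -0.76]]}
{"dp": [[-0.36, -0.7, 0.0], [-0.72, -1.4, 0.0], [-1.07, -2.1, 0.0], [-1.43, -2.8, 0.0], [-1.78, -3.5, 0.0]], "rot": [[0, 0, -0.38], [0, 0, -0.76], [0, 0, -1.14], [0, 0, -1.52], [0, 0, -1.9]]}
{"dp": [[-0.21, -0.76, 0.0], [-0.43, -1.52, 0.0], [-0.64, -2.28, 0.0], [-0.85, -3.03, 0.0], [-1.06, -3.79, 0.0]], "rot": [[0, 0, -0.38], [0, 0, -0.76], [0, 0, -1.14], [0, 0, -1.52], [0, 0, -1.9]]}
{"dp": [[-0.05, -0.79, 0.0]], "rot": [[0, 0, -0.38]]}
end [545.8   3.3 200.1 187.3]
```

Call:
play_rows --dp '[[0,0,-0.21],[0,0,-0.42],[0,0,-0.63],[0,0,-1.33],[0,0,-2.03]]' --rot '[[0,0,0],[0,0,0],[0,0,0],[0,0,0],[0,0,0]]'

```text
clock: 13.52
eef_pos: [480.1, 406.4, 116.6]
tcp_rot: [-3.14, -0.001, 2.752]
contact_force: [0.4, -0.0, -1.9]
opening: 0.244
grasp_force: 78.3
```

Call:
play_rows --dp '[[0,0,-0.7],[0,0,-1.4],[0,0,-2.1],[-0.41,-0.67,-2.1],[-0.82,-1.34,-2.1]]' --rot '[[0,0,0],[0,0,0],[0,0,0],[0,0,-0.38],[0,0,-0.76]]'

```text
clock: 13.93
eef_pos: [491.8, 346.2, 203.3]
tcp_rot: [3.137, 0.003, 2.836]
contact_force: [0.7, -0.3, -2.0]
opening: 0.246
grasp_force: 78.7
```

Call:
play_rows --dp '[[-0.36,-0.7,0],[-0.72,-1.4,0],[-1.07,-2.1,0],[-1.43,-2.8,0],[-1.78,-3.5,0]]' --rot '[[0,0,-0.38],[0,0,-0.76],[0,0,-1.14],[0,0,-1.52],[0,0,-1.9]]'

```text
clock: 14.35
eef_pos: [515.9, 188.5, 201.0]
tcp_rot: [3.141, 0.001, 3.033]
contact_force: [0.6, -0.4, -1.2]
opening: 0.248
grasp_force: 78.6
```

Call:
play_rows --dp '[[-0.21,-0.76,0],[-0.43,-1.52,0],[-0.64,-2.28,0],[-0.85,-3.03,0],[-1.06,-3.79,0]]' --rot '[[0,0,-0.38],[0,0,-0.76],[0,0,-1.14],[0,0,-1.52],[0,0,-1.9]]'

```text
clock: 14.77
eef_pos: [541.3, 33.1, 201.1]
tcp_rot: [3.142, 0.001, -3.052]
contact_force: [-0.1, 0.5, -1.1]
opening: 0.248
grasp_force: 78.5
```

Call:
play_rows --dp '[[-0.05,-0.79,0],[-0.05,-0.79,0],[-0.05,-0.79,0],[-0.05,-0.79,0],[-0.05,-0.79,0]]' --rot '[[0,0,-0.38],[0,0,-0.38],[0,0,-0.38],[0,0,-0.38],[0,0,-0.38]]'

```text
clock: 15.18
eef_pos: [545.8, 4.0, 200.4]
tcp_rot: [3.141, 0.0, -3.014]
contact_force: [-0.3, 0.1, -1.3]
opening: 0.25
grasp_force: 78.8
```

```bash
python3 - <<'E'
from plan import *
s=telemetry.sense(); print(s['eef_pos'],s['tcp_rot'],s['qpos'])
f=grab('wrist'); np.save('w3.npy',f,allow_pickle=True)
cv2.imwrite('pics/w3.png',f['color'][:,:,::-1]); print(proj(f,[(546,3.5,104)]))
h=cv2.cvtColor(f['color'],cv2.COLOR_RGB2HSV)
u,v=proj(f,(546,3.5,104))[0].astype(int)
for nm,lo,hi in (('green',(45,100,60),(80,255,255)),('red',(0,140,80),(6,255,255))):
    m=cv2.inRange(h,lo,hi); n,L,st,ce=cv2.connectedComponentsWithStats(m)
    for i in range(1,n):
        if st[i,4]>=4 and np.hypot(*(ce[i]-(u,v)))<110: print(nm,ce[i].round(),st[i,4],ray(f,ce[i],104).round(1))
E
```

```text
[545.82705015   4.01961679 200.40754713] [ 3.14131085e+00  2.44136698e-04 -3.01378119e+00] [ 4.42163420e-03  2.63730780e-01  1.83452482e+00  3.58467870e-04
  1.04312948e+00 -1.69436665e+00]
[[251.42768323 190.27945116]]
green [286. 160.] 40 [[513.   30.9 104. ]]
red [208. 191.] 29 [[551.9 -36.8 104. ]]
red [298. 191.] 41 [[540.7  47.1 104. ]]
```

View pics/w3.png

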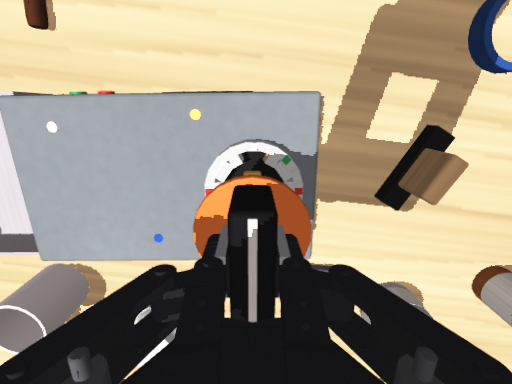

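The view shows the lid hanging straight over the collar. Two red marks at (208,191) and (298,191) and one green mark at (286,160) give a centre of about (546.3, 5.2) and yaw 7.6°. I'll check the lid's offset along the bar and plan the descent.

```bash
python3 - <<'E'
from plan import *
f=np.load('w3.npy',allow_pickle=True).item(); s=telemetry.sense(); R=Ro.from_euler('xyz',s['tcp_rot']); p=np.array(s['eef_pos'])
h=cv2.cvtColor(f['color'],cv2.COLOR_RGB2HSV); m=cv2.inRange(h,(3,150,60),(16,255,255)); 
ys=np.argwhere(m[160:200,240:265].sum(1)>255*8)[:,0]; y0=160+ys[0]-.5; print('cap front row',y0)
for z,px in ((p[2]-35.7+30,(252,y0)),(p[2]-35.7+22,(252,y0))): print(R.inv().apply(ray(f,px,z)[0]-p).round(1),'expect x 37')
# cap lateral extremes
pts=np.argwhere(m>0)[:,::-1]; pts=pts[(pts[:,1]>170)&(pts[:,1]<270)&(pts[:,0]>180)&(pts[:,0]<325)]
w=R.inv().apply(ray(f,pts,p[2]-35.7+30)-p); print('cap tool-frame x max',w[:,0].max(),'y',w[:,1].min(),w[:,1].max())
x=w[:,:2].astype(np.float32); hull=cv2.convexHull(x)[:,0]; print(cv2.minEnclosingCircle(x))
plan([(546.2,4.6,150,187.5,16),(546.2,4.6,138,187.5,6)])
E
```

```text
cap front row 173.5
[38.2 -0.3  5.7] expect x 37
[36.2 -0.2 13.7] expect x 37
cap tool-frame x max 37.88137032878485 y -36.017444258920854 35.44256692839353
((1.5428321361541748, -0.3095247447490692), 36.6326904296875)
{"dp": [[0.0, 0.01, 0.31], [-0.01, 0.02, 0.63], [-0.01, 0.02, 0.94], [-0.01, 0.03, 1.25], [-0.01, 0.03, 1.4]], "rot": [[0, 0, -0.01], [0, 0, -0.02], [0, 0, -0.02], [0, 0, -0.03], [0, 0, -0.03]]}
{"dp": [[0.0, 0.0, 0.15]], "rot": [[0, 0, 0.0]]}
end [546.1   4.5 138.1 187.5]
```

Call:
play_rows --dp '[[-0.01,0.01,0.31],[-0.02,0.02,0.63],[-0.03,0.02,0.94],[-0.03,0.03,1.25],[-0.03,0.03,1.4]]' --rot '[[0,0,-0.01],[0,0,-0.02],[0,0,-0.02],[0,0,-0.03],[0,0,-0.03]]'

```text
clock: 15.65
eef_pos: [546.1, 5.7, 142.8]
tcp_rot: [3.141, -0.002, -3.009]
contact_force: [-0.2, -0.8, -0.9]
opening: 0.245
grasp_force: 78.8
```

Call:
play_rows --dp '[[0,0,0.1],[0,0,0.2],[0,0,0.25],[0,0,0.3],[0,0,0.35]]' --rot '[[0,0,0],[0,0,0],[0,0,0],[0,0,0],[0,0,0]]'

```text
clock: 16.07
eef_pos: [547.4, 4.6, 130.4]
tcp_rot: [-3.141, 0.001, -3.011]
contact_force: [-0.6, -0.1, -1.7]
opening: 0.246
grasp_force: 78.8
```

Call:
play_rows --dp '[[0,0,0.05],[0,0,0.1],[0,0,0.15],[0,0,0.2],[0,0,0.2]]' --rot '[[0,0,0],[0,0,0],[0,0,0],[0,0,0],[0,0,0]]'

```text
clock: 16.48
eef_pos: [546.8, 4.5, 121.7]
tcp_rot: [3.142, -0.001, -3.011]
contact_force: [0.1, 0.6, -2.4]
opening: 0.246
grasp_force: 78.8
```

Call:
play_rows --dp '[[0,0,0.04],[0,0,0.08],[0,0,0.1],[0,0,0.12],[0,0,0.12]]' --rot '[[0,0,0],[0,0,0],[0,0,0],[0,0,0],[0,0,0]]'

```text
clock: 16.9
eef_pos: [547.0, 4.5, 117.7]
tcp_rot: [3.142, -0.0, -3.011]
contact_force: [-2.8, -0.9, 3.7]
opening: 0.248
grasp_force: 79.5
```

Call:
play_rows --dp '[[0,0,0],[0,0,0]]' --rot '[[0,0,0],[0,0,0]]'

```text
clock: 17.07
eef_pos: [547.0, 4.5, 117.7]
tcp_rot: [-3.142, 0.0, -3.011]
contact_force: [-2.8, -0.1, 5.5]
opening: 0.25
grasp_force: 79.6
```

Call:
play_rows --dp '[[0,0,0.01],[0,0,0.01],[0,0,0.01],[0,0,0.01],[0,0,0.01]]' --rot '[[0,0,0.5],[0,0,1.0],[0,0,1.5],[0,0,2.0],[0,0,2.5]]' --fingers 0 --grip_force 100

```text
clock: 17.48
eef_pos: [547.6, 5.0, 117.7]
tcp_rot: [3.141, 0.001, 3.008]
contact_force: [-3.3, 1.9, 7.6]
opening: 0.246
grasp_force: 97.2
```

Call:
play_rows --dp '[[0,0,0],[0,0,0],[0,0,0],[0,0,0],[0,0,0]]' --rot '[[0,0,0.5],[0,0,1.0],[0,0,1.5],[0,0,2.0],[0,0,2.5]]'

```text
clock: 17.9
eef_pos: [547.5, 4.8, 117.7]
tcp_rot: [3.141, 0.001, 2.746]
contact_force: [-3.2, 1.0, 8.2]
opening: 0.246
grasp_force: 97.4
```

```bash
python3 - <<'E'
from h import *
s=telemetry.sense(); print({k:np.round(s[k],3).tolist() for k in ('eef_pos','tcp_rot','contact_force','wrist_torque','qpos')})
E
```

```text
{'eef_pos': [547.462, 4.815, 117.706], 'tcp_rot': [3.141, 0.001, 2.746], 'contact_force': [-3.233, 1.049, 8.21], 'wrist_torque': [0.406, 0.399, 0.3], 'qpos': [0.006, 0.372, 1.898, 0.0, 0.871, -1.17]}
```

Call:
play_rows --dp '[[0,0,0],[0,0,0],[0,0,0],[0,0,0],[0,0,0]]' --rot '[[0,0,0.5],[0,0,1.0],[0,0,1.5],[0,0,2.0],[0,0,2.5]]'

```text
clock: 18.32
eef_pos: [547.3, 4.6, 117.7]
tcp_rot: [3.141, 0.001, 2.485]
contact_force: [-3.8, -0.8, 9.6]
opening: 0.241
grasp_force: 97.6
```

Call:
play_rows --dp '[[0,0,0],[0,0,0],[0,0,0],[0,0,0],[0,0,0]]' --rot '[[0,0,0],[0,0,0],[0,0,0],[0,0,0],[0,0,0]]'

```text
clock: 18.73
eef_pos: [547.3, 4.4, 117.7]
tcp_rot: [3.141, 0.001, 2.487]
contact_force: [-3.4, -1.0, 8.6]
opening: 0.243
grasp_force: 97.5
```

```bash
python3 - <<'E'
from plan import *
s=telemetry.sense(); print({k:np.round(s[k],3).tolist() for k in ('clock','eef_pos','tcp_rot','contact_force','wrist_torque')})
f=grab('wrist'); t=grab('top'); si=grab('side')
h=cv2.cvtColor(f['color'],cv2.COLOR_RGB2HSV)
m=cv2.inRange(h,(0,0,150),(180,60,255)); m[:, :235]=0; m[:,270:]=0; m[:200]=0;m[330:]=0
ys,xs=np.nonzero(m); print('stripe px',len(xs)); 
if len(xs)>20:
    R=Ro.from_euler('xyz',s['tcp_rot']); w=R.inv().apply(ray(f,np.c_[xs,ys],117.7-35.7+74)-s['eef_pos']); l=cv2.fitLine(w[:,:2].astype(np.float32),cv2.DIST_HUBER,0,.01,.01).ravel(); print('stripe angle in tool deg',np.degrees(np.arctan2(l[1],l[0])))
o=np.zeros((600,800,3),np.uint8); o[:300,:400]=cv2.resize(f['color'],(400,300)); o[:300,400:]=cv2.resize(t['color'],(400,300)); o[300:,:400]=cv2.resize(si['color'],(400,300))
u,v=proj(si,(546,4,104))[0].astype(int); a=si['color'][v-35:v+25,u-40:u+40]; o[300:,400:]=cv2.resize(a,(400,300),interpolation=cv2.INTER_CUBIC)
cv2.imwrite('pics/fin.png',o[:,:,::-1])
E
```

```text
{'clock': 18.733, 'eef_pos': [547.342, 4.448, 117.692], 'tcp_rot': [3.141, 0.001, 2.487], 'contact_force': [-3.363, -0.968, 8.615], 'wrist_torque': [0.062, 0.401, 0.06]}
stripe px 753
stripe angle in tool deg -0.06275068
```

View pics/fin.png

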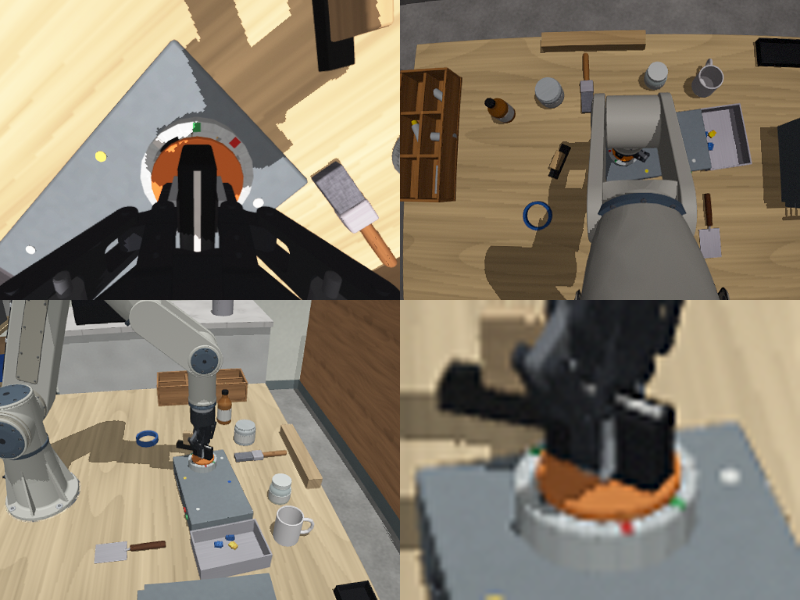

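The wrist view shows the bar stripe (x ≈ 197) pointing at the green mark (196,127). The cap is seated on the collar, the chips are in the tray, and the scraper and bystanders are in place. One last torque check, then I hand in.

Call:
play_rows --dp '[[0,0,0],[0,0,0],[0,0,0],[0,0,0],[0,0,0]]' --rot '[[0,0,0],[0,0,0],[0,0,0],[0,0,0],[0,0,0]]'

```text
clock: 19.3
eef_pos: [547.4, 4.5, 117.7]
tcp_rot: [3.141, 0.001, 2.487]
contact_force: [-3.2, -0.6, 9.1]
opening: 0.246
grasp_force: 97.5
```

```bash
python3 - <<'E'
from plan import *
for i in range(6):
    s=telemetry.sense(); print(np.round(s['wrist_torque'],3),np.round(s['tcp_rot'][2],4)); optics.grab_frame('side')
E
```

```text
[0.027 0.432 0.037] 2.487
[0.004 0.407 0.092] 2.487
[0.012 0.411 0.022] 2.487
[0.028 0.465 0.086] 2.4869
[0.001 0.448 0.04 ] 2.4869
[0.045 0.467 0.06 ] 2.487
```

```bash
python3 -c "
from h import *
print(r.sign_off())"
```

```text
the job is handed in; nothing more can be done
None
```

I wiped the three chips into the tray with the scraper and stood it back on the bench. The lid is fully down, turned to the green mark and held there in the gripper, and I handed the job in at about 20 s; the hand-in gave no verdict.

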